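# Weigh two turned furniture feet and pass on the heavier

## Robot

A 6-joint arm with a two-finger parallel gripper is mounted at the origin on the work surface. World frame = base frame: x ahead of the robot, y to its left, z up, the work surface at z = 0. Lengths are in m, angles in rad, forces in N, time in s.
With the tool pointing down it reaches from about 0.275 to 0.825 m from the base axis. Payload 4.9 kg.
Tool frame: the origin (TCP) lies midway between the tips of the shut fingers; the grasp point (between the pads) lies 19 mm behind it (grip_point_offset is the distance from the TCP to the grasp point, in m); z points along the fingers, y is the line along which they close (so a half turn about z gives the same grasp; the last joint's range is limited). The gripper opens to 85 mm and grips with 20 to 120 N. Pads are 22 mm wide; open, the fingers measure 114 mm over their backs; the gripper's body (76 mm by 85 mm) begins 54 mm behind the grasp point. The pads swing forward as they close: fully open they stand 13 mm farther back than shut.
Start: joints at [-1.246, 0.326, -0.193, 1.052, 0, 1.437], TCP at [0.244, -0.493, 0.201] pointing down, gripper open.
Joint ranges: [-2.65, 2.65], [-0.97, 1.79], [-1.3, 1.35], [-1.93, 2.1], [-1.47, 1.37], [-3.14, 3.14]. Speed limits (rad/s): [2.57, 2.57, 3.14, 3.14, 3.14, 3.14].

## Interface

Orientations are given as a rotation vector (axis times angle).
In Python, from cell import * gives the robot as it stands. Calls block until the motion is done:
- movep(position, orientation): joint-space move of the TCP to a pose.
- move_l(position, velocity=0.15, rot=None, until_force=None): straight line of the TCP; rot=None keeps the orientation; velocity is the mean speed in m/s. With until_force (N) it stops when the force on the tool has changed by that much, and returns True; else False.
- set_joints(angles): joint-space move.
- let_go() and grab(newtons=None): open the fingers fully, or close them until they stop; newtons is the grip in N (None keeps the last).
- sleep(seconds).
- ik(position, orientation): joint angles nearest the present ones, or None.
- get_state(): the state.
- grab_frame(name): name is "side" or "top"; returns a dict with "img" (400x640x3 uint8, red, green, blue), "fx", "fy", "cx", "cy" (pixels), "k1" (the pictures are not rectified: a ray, as slopes to the right and down, at radius r is drawn at 1 + k1 r^2 times it, then the intrinsics apply), "cam_to_world" (4x4, takes a point from camera to world coordinates). Camera axes: x right, y down, z forward; pixel columns grow to the right and rows downward; lengths in m; the calibration is good to about 2 mm. A picture is of the moment at which its call begins. There is no depth.
A pose or a line that the arm cannot do raises MotionError and nothing moves.
- sign_off(): hands the job in; it is judged then, once.
Trained networks look in the newest picture that a camera, given by its name, has taken for a name from the list of things; names that differ only in an ending like _2 or _b are one class to them, and where a whole thing is asked for, a point or a joint stands for the part that bears it (a point fixed in the world has none). Each returns a list of dicts, best first, with "score" (0 to 1); they miss things now and then, are a little off and sometimes report something else, mostly with a low value. They report only what shows in the picture. A call takes as long as a camera call.
- spot_in(camera, name): "centre" ([column, row] in pixels, amid what is visible of it).
- silhouettes(camera, name): "mask" (400x640 bool, what is visible of it) and "centre" ([column, row] in pixels, amid what is visible of it).
- tip_of(camera, name): "centre" ([column, row] in pixels: a listed point, or the origin of a listed thing).
The state is a dict: "clock": time; "q": joint angles; "joint_velocities": joint speeds; "tau": joint torques, N m; "position": TCP position; "eef_rot": TCP orientation; "contact_force": force on the tool from outside, world axes, zero at the start; "wrist_torque": the same for the moment, N m; "finger_gap": opening from 0.0 (shut) to 1.0 (fully open); "grasp_force": force on a finger pad.
Only numpy, scipy, OpenCV 4.12 (cv2) and the standard library are available. Lean on these libraries where they do the work, as an engineer would, in place of code of your own. Each camera call takes 0.05 s, during which the arm holds its last target. There are 200 camera calls.

## Task

Find out which of the two turned wooden feet is the heavier: slide them from the feed deck so that one stands in the middle of each pan of the balance, take the hand away and let the balance settle. Then move the foot on the pan that sinks lower on into the tray behind the pans, clear of the pan, and leave the lighter one standing in the middle of its pan. Keep both feet upright and do not disturb the glue jar, the hammer or the sanding block.

Things in the scene. Friction and masses are not known exactly. Their poses are not given: they have to be found in the camera images.
- station: fixed plywood weighing station, 300 mm (x) by 420 mm (y), on the bench; origin: centre of its underside, z up. Two straight lanes run along its +y, centred at its x = -70 and +70 mm: feed deck (y -190 to -53 mm), then balance pan (y -50 to 50), then out tray (from y 54), each a step lower than the last
- deck (a point): centre of the feed deck's top, 71 mm above the bench, axes as the station's. Each lane is 92 mm wide between side strips that stand 6 mm above the deck
- tray (a point): centre of the tray's floor, 48 mm above the bench, axes as the station's. Inside it is 276 mm (x) by 144 mm (y); walls 40 mm above the floor on three sides, none towards the pans; a 10 mm thick divider, 34 mm above the floor, runs along y through the middle, between the lanes
- pointer_plate (a point): top edge of the small white plate midway between the pans, 135 mm above the bench, 52 mm wide; a red upright pointer fixed to the beam (tip 125 mm high) moves in front of it and leans towards the lower pan
- pan_near_top (a point): centre of the upper face of the balance pan in the lane nearer the robot (station x = -70 mm). The aluminium pan is 104 by 100 mm (along y), always level, with 6 mm lips along its two sides, open at both ends; 62 mm above the bench when level, moves 8 mm up or down
- pan_far_top (a point): the same for the pan in the lane farther from the robot (station x = +70 mm)
- beam (a joint): tilt of the balance beam, 0 level (as when empty), -0.114 to 0.114 rad; positive: the far pan is down and the near pan up (pans move 70 mm times the angle, opposite ways). Weakly centred by a spring: a difference of about 20 g takes it to the stop, smaller differences give proportionally less; it is damped and settles in about 2 s
- foot_a: turned wooden bun foot, an upright round block 80 mm across (straight sides from 6 to 46 mm up, flat 72 mm underside, tapering to 62 mm across the top), 60 mm tall, too wide to grip across; 100 to 370 g, and the two look alike whatever they weigh. Origin: centre of its underside, z up. Starts standing on the feed deck in one of the two lanes, with no fixed link between foot and lane
- foot_b: turned wooden bun foot, an upright round block 80 mm across (straight sides from 6 to 46 mm up, flat 72 mm underside, tapering to 62 mm across the top), 60 mm tall, too wide to grip across; 100 to 370 g, and the two look alike whatever they weigh. Origin: centre of its underside, z up. Starts standing on the feed deck in one of the two lanes, with no fixed link between foot and lane
- glue_jar: bystander: loose jar with yellow cap, 68 mm across, 110 mm tall, origin at the centre of its underside
- hammer: bystander: hammer 260 mm long lying on the bench, origin at its middle underneath
- sanding_block: bystander: cork block 110 x 65 x 35 mm, origin at the centre of its underside

How it is judged:
On the way:
1. one foot stands on each pan (within 30 mm of its middle), untouched by the robot, and the balance has come to rest (((horizontal distance between foot_a and pan_near_top below 0.03 m and z of foot_a in the frame of pan_near_top below 0.006 m and angle between each of foot_a, foot_b's own z axis and vertical below 0.12 rad and horizontal distance between foot_b and pan_far_top below 0.03 m and z of foot_b in the frame of pan_far_top below 0.006 m) or (horizontal distance between foot_b and pan_near_top below 0.03 m and z of foot_b in the frame of pan_near_top below 0.006 m and angle between each of foot_b, foot_a's own z axis and vertical below 0.12 rad and horizontal distance between foot_a and pan_far_top below 0.03 m and z of foot_a in the frame of pan_far_top below 0.006 m)) and velocity of joint beam between -0.05 and 0.05 rad/s and contact force between each of foot_a, foot_b and the fingers below 0.05 N and contact force between each of foot_a, foot_b and the arm below 0.05 N and linear speed of each of foot_a, foot_b below 0.01 m/s), for 0.4 s.
At the end, for the whole second after the job is handed in: The heavier foot (either one if they differ by less than 5 %) stands upright on the tray floor, its centre at least 85 mm and at most 175 mm along the station's +y; the lighter one stands upright within 30 mm of the middle of a pan; both are at rest and untouched (((y of foot_a in the frame of station between 0.085 and 0.175 m and x of foot_a in the frame of station between -0.14 and 0.14 m and z of foot_a in the frame of station between 0.04 and 0.056 m and angle between foot_a's own z axis and vertical below 0.12 rad and ((horizontal distance between foot_b and pan_near_top below 0.03 m and z of foot_b in the frame of pan_near_top below 0.006 m and angle between foot_b's own z axis and vertical below 0.12 rad) or (horizontal distance between foot_b and pan_far_top below 0.03 m and z of foot_b in the frame of pan_far_top below 0.006 m and angle between foot_b's own z axis and vertical below 0.12 rad)) and contact force between foot_a and station above 2.05029 N) or (y of foot_b in the frame of station between 0.085 and 0.175 m and x of foot_b in the frame of station between -0.14 and 0.14 m and z of foot_b in the frame of station between 0.04 and 0.056 m and angle between foot_b's own z axis and vertical below 0.12 rad and ((horizontal distance between foot_a and pan_near_top below 0.03 m and z of foot_a in the frame of pan_near_top below 0.006 m and angle between foot_a's own z axis and vertical below 0.12 rad) or (horizontal distance between foot_a and pan_far_top below 0.03 m and z of foot_a in the frame of pan_far_top below 0.006 m and angle between foot_a's own z axis and vertical below 0.12 rad)) and contact force between foot_a and station below 2.26611 N)) and contact force between each of foot_a, foot_b and the fingers below 0.05 N and contact force between each of foot_a, foot_b and the arm below 0.05 N and linear speed of each of foot_a, foot_b below 0.01 m/s).
It fails at once if a foot falls over or off the station (angle between any of foot_a, foot_b's own z axis and vertical above 0.8 rad or height (world z) of any of foot_a, foot_b below 0.03 m).
It fails at once if a bystander is moved more than 30 mm (distance of any of glue_jar, hammer, sanding_block from where it was at the start of the episode above 0.03 m).
It also fails if it takes over 69 s, if anything falls off the work surface, if the arm or the gripper's body presses on something with over 40 N, if the wrist force passes 120 N, or if a joint passes its speed limit or range.

## Working session

There is one attempt and no reset: what is moved stays moved. The work goes in short steps, each a Python script; the robot and the scene stay as the last script left them, time stands still between calls to the robot, and variables do not carry over. Pictures are saved under pics/ and viewed, at most 10 in all, crops included, and the job is handed in when it is done.

```bash
mkdir -p pics; cat > h.py <<'E'
from cell import *
import numpy as np, cv2
def pix2w(f,px,z):
    u=np.array([[(px[0]-f["cx"])/f["fx"],(px[1]-f["cy"])/f["fy"]]])[0]
    rd=np.hypot(*u); r=rd
    for _ in range(30): r=rd/(1+f["k1"]*r*r)
    d=np.array([*(u*(r/rd if rd>0 else 1)),1.0]); M=np.array(f["cam_to_world"])
    d=M[:3,:3]@d; o=M[:3,3]
    return o+d*(z-o[2])/d[2]
def save(f,n): cv2.imwrite("pics/"+n,f["img"][:,:,::-1])
E
python3 - <<'E'
from h import *
F={}
for c in("top","side"):
    F[c]=grab_frame(c); save(F[c],c+"0.png"); print(c,np.round(F[c]["cam_to_world"],3).tolist(),F[c]["fx"],F[c]["k1"])
    for n,z in(("deck",.071),("tray",.048),("pointer_plate",.135),("pan_near_top",.062),("pan_far_top",.062),("foot_a",.071),("glue_jar",0),("hammer",0),("sanding_block",0),("station",0)):
        for r in tip_of(c,n)[:3]:
            print(c,n,round(r["score"],2),np.round(r["centre"],1),np.round(pix2w(F[c],r["centre"],z),3))
s=get_state();print(s["clock"],s["eef_rot"],s["position"])
E
```

```text
top [[-0.027, -0.999, 0.031, 0.501], [-1.0, 0.027, -0.0, -0.024], [-0.0, -0.031, -1.0, 1.231], [0.0, 0.0, 0.0, 1.0]] 400.9868388306266 0.018152871231887788
top deck 0.95 [356.3 187. ] [ 0.584 -0.13   0.071]
top tray 0.63 [274.6 199. ] [0.556 0.11  0.048]
top pointer_plate 0.89 [304.6 193.4] [0.565 0.018 0.135]
top pan_near_top 0.79 [320.9 215.9] [ 0.503 -0.025  0.062]
top pan_far_top 0.85 [311.1 165.9] [ 0.65  -0.001  0.062]
top foot_a 0.76 [349. 163.] [ 0.654 -0.111  0.071]
top foot_a 0.56 [356.  211.8] [ 0.512 -0.127  0.071]
top glue_jar 0.96 [203.1 235.9] [0.452 0.337 0.   ]
top hammer 0.63 [448.2 186.2] [ 0.584 -0.418  0.   ]
top hammer 0.21 [345.7 163.5] [ 0.662 -0.106  0.   ]
top sanding_block 0.76 [195.4 168.1] [0.66  0.356 0.   ]
top sanding_block 0.2 [313.2 190.7] [ 0.581 -0.004  0.   ]
top station 0.6 [314.7 190.1] [ 0.583 -0.008  0.   ]
top station 0.22 [306.6 191.3] [0.58  0.017 0.   ]
side [[-0.999, -0.045, 0.026, 0.503], [-0.048, 0.61, -0.791, 0.968], [0.02, -0.791, -0.611, 0.848], [0.0, 0.0, 0.0, 1.0]] 431.2228860365821 -0.09696379734128427
side deck 0.67 [304.6 183.6]
[... 250 characters left out ...]
ide pan_near_top 0.55 [349. 325.] [0.452 0.389 0.062]
side pan_far_top 0.73 [281.9 207.8] [ 0.646 -0.01   0.062]
side foot_a 0.82 [280.2 183.2] [ 0.664 -0.12   0.071]
side foot_a 0.55 [323.8 183.5] [ 0.528 -0.128  0.071]
side glue_jar 0.98 [350.1 325.1] [0.445 0.344 0.   ]
side hammer 0.63 [310.4 154.2] [ 0.589 -0.415  0.   ]
side hammer 0.51 [283.4 210.4] [ 0.651 -0.074  0.   ]
side sanding_block 0.92 [257.3 329.6] [0.661 0.371 0.   ]
side sanding_block 0.71 [280.6 186.4] [ 0.675 -0.201  0.   ]
side station 0.63 [306. 226.] [ 0.575 -0.005  0.   ]
side station 0.58 [307.9 194. ] [ 0.58  -0.165  0.   ]
1.1 [ 3.05927504e+00  7.14376092e-01 -2.14561195e-05] [ 0.24360548 -0.49313873  0.20078415]
```

View pics/top0.png

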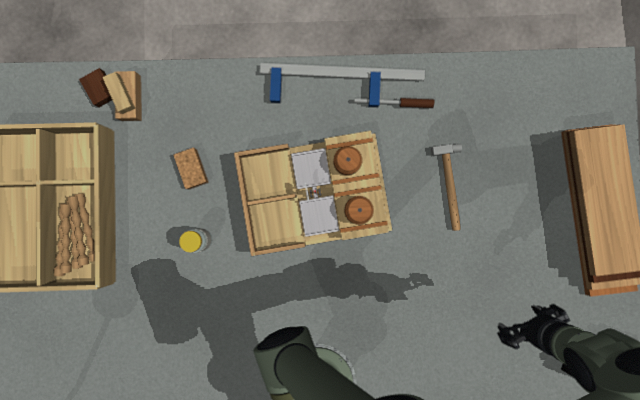

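View pics/side0.png

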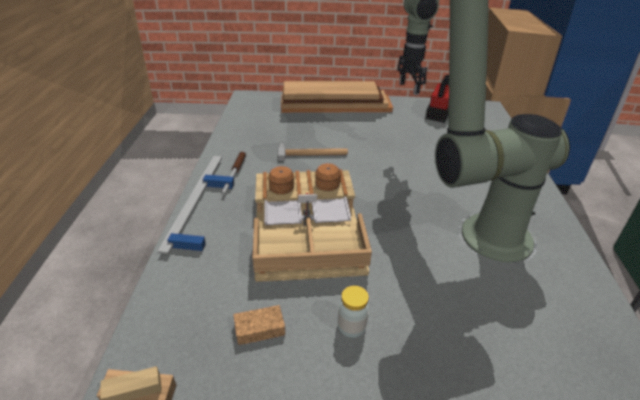

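The top view shows the station turned about 0.1 rad. Its pans are at (311,168) and (320,216), and the feet stand on the deck at (347,160) and (358,209). In the side view the feet are at (281,180) and (327,177). Next I'll fit the station pose and refine the foot positions.

```bash
cat > m.py <<'E'
from h import *
from scipy.optimize import least_squares
def feet(c,f,zm):
    out=[]
    for r in silhouettes(c,"foot_a")[:4]:
        if r["score"]<.3: continue
        (x,y),rad=cv2.minEnclosingCircle(np.argwhere(r["mask"])[:,::-1].astype(np.float32))
        out.append((round(r["score"],2),np.round(pix2w(f,r["centre"],zm),3)[:2],round(rad,1)))
    return out
E
python3 - <<'E'
from m import *
import json
loc={"deck":(0,-.1215,.071),"tray":(0,.126,.048),"pan_near_top":(-.07,0,.062),"pan_far_top":(.07,0,.062)}
P=[]
for c in("top","side"):
    f=grab_frame(c)
    for n,l in loc.items():
        r=tip_of(c,n)
        if r: P.append((l,pix2w(f,r[0]["centre"],l[2])[:2]))
    for n,l in(("pan_near_top",-.07),("pan_far_top",.07)):
        r=silhouettes(c,n)
        if r:
            p=pix2w(f,r[0]["centre"],.063)[:2]; print(c,n,r[0]["score"],r[0]["mask"].sum(),np.round(p,3))
            if c=="top": P.append(((l,0,0),p))
    print(c,"feet",feet(c,f,.112 if c=="top" else .105))
f=grab_frame("top")
r=silhouettes("top","station")
m=r[0]["mask"].astype(np.uint8); print("station",r[0]["score"],m.sum(),cv2.minAreaRect(cv2.findNonZero(m)))
def tf(v,l): c,s=np.cos(v[2]),np.sin(v[2]); return np.array([v[0]+c*l[0]-s*l[1],v[1]+s*l[0]+c*l[1]])
res=lambda v:np.concatenate([tf(v,l)-p for l,p in P])
o=least_squares(res,[.575,0,.1],loss="soft_l1",f_scale=.005)
print(np.round(o.x,4));print(np.round(res(o.x).reshape(-1,2)*1000,1).tolist())
# corners seen by eye in the top picture
for px,z in(((235,153),.088),((374,131),.077),((392,232),.077),((252,255),.088)): print(np.round(pix2w(f,px,z),3))
E
```

```text
top pan_near_top 0.74 1257 [ 0.505 -0.021]
top pan_far_top 0.84 1236 [ 0.641 -0.002]
top feet [(0.94, array([ 0.658, -0.109]), 15.3), (0.75, array([ 0.513, -0.134]), 14.8)]
side pan_near_top 0.7 796 [ 0.496 -0.003]
side pan_far_top 0.66 830 [0.65  0.008]
side feet [(0.75, array([ 0.663, -0.102]), 14.3)]
station 0.67 13268 ((312.86181640625, 192.1844482421875), (105.32833099365234, 143.27862548828125), 80.3802719116211)
[ 0.5718 -0.0047  0.117 ]
[[9.3, -119.0], [1.4, 4.2], [-7.7, 6.5], [1.5, -9.7], [-3.0, 8.4], [0.2, 5.9], [3.8, -1.0], [1.8, -6.7], [-5.7, -2.6], [-1.7, 1.5]]
[0.689 0.216 0.088]
[ 0.744 -0.185  0.077]
[ 0.451 -0.228  0.077]
[0.397 0.173 0.088]
```

```bash
cat >> h.py <<'E'
S=np.array([.571,-.006]);YAW=.139
def W(x,y): c,s=np.cos(YAW),np.sin(YAW); return np.array([S[0]+c*x-s*y,S[1]+s*x+c*y])
def L(p): c,s=np.cos(YAW),np.sin(YAW); d=np.array(p)[:2]-S; return np.array([c*d[0]+s*d[1],-s*d[0]+c*d[1]])
def rot(k=1):
    a=YAW+k*np.pi/2; return np.pi*np.array([np.cos(a/2),np.sin(a/2),0])
def P3(x,y,z): return [*W(x,y),z]
E
python3 - <<'E'
from m import *
for k in(1,-1):
    print(k,[None if (q:=ik(P3(x,y,.081),rot(k))) is None else np.round(q,2).tolist() for x,y in((-.073,-.185),(.072,-.185),(.072,.08),(-.072,.08))])
k=min((1,-1),key=lambda k:9 if ik(P3(.072,.08,.081),rot(k)) is None else abs(ik(P3(.072,.08,.081),rot(k))[5]))
print("k",k)
grab(40)
x=-.074
movep(P3(x,-.19,.2),rot(k))
move_l(P3(x,-.19,.081),.1)
print(get_state()["contact_force"])
move_l(P3(x,-.115,.081),.05)
f=grab_frame("top");print([ (a,L(b).round(3)) for a,b,c in feet("top",f,.112)])
move_l(P3(x*.97,-.068,.081),.04)
print(get_state()["contact_force"])
f=grab_frame("top");print([ (a,L(b).round(3)) for a,b,c in feet("top",f,.1)])
f2=grab_frame("side")
print(get_state()["clock"])
save({"img":cv2.resize(np.vstack([f["img"][110:280,200:440],f2["img"][130:300,200:440]]),None,fx=1.7,fy=1.7,interpolation=2)},"p1.png")
E
```

```text
1 [[-0.49, 0.45, -0.33, 0.79, 0.0, 0.94], [-0.37, 0.68, 0.07, 0.96, 0.0, 1.06], [0.02, 0.58, -0.11, 0.88, 0.0, 1.45], [-0.02, 0.34, -0.51, 0.72, 0.0, 1.41]]
-1 [[-0.49, 0.45, -0.33, 0.79, 0.0, -2.2], [-0.37, 0.68, 0.07, 0.96, 0.0, -2.08], [0.02, 0.58, -0.11, 0.88, 0.0, -1.69], [-0.02, 0.34, -0.51, 0.72, 0.0, -1.73]]
k 1
[-0.64724185 -0.14394247 -0.20865762]
[(0.95, array([ 0.071, -0.109])), (0.62, array([-0.065, -0.062]))]
[ 0.34816647 -3.80342117  3.92214379]
[(0.76, array([-0.067, -0.005])), (0.71, array([-0.073,  0.342])), (0.61, array([ 0.076, -0.115]))]
8.825
```

View pics/p1.png

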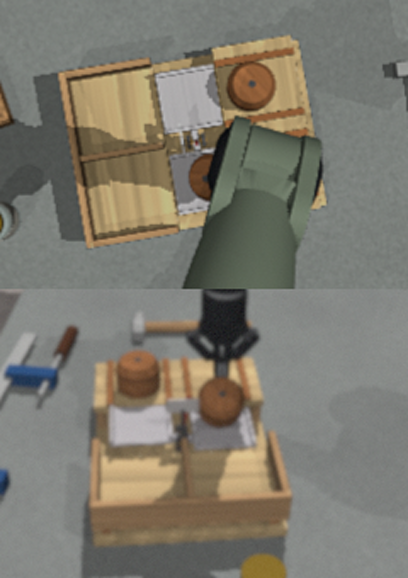

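The near foot is tilted forward with its rear still on the deck edge (crop about (220,400), top view about (203,177)). I'll push it a little further, back off and check.

```bash
python3 - <<'E'
from m import *
move_l(P3(-.071,-.053,.081),.04)
sleep(.3);print(get_state()["contact_force"].round(1))
move_l(P3(-.071,-.12,.081),.15)
move_l(P3(-.071,-.15,.2),.2)
# over to the far lane, well back
x=.073
movep(P3(x,-.195,.2),rot(1))
f=grab_frame("top");print([ (a,L(b).round(3)) for a,b,c in feet("top",f,.098)])
f2=grab_frame("side");print([ (a,L(b).round(3)) for a,b,c in feet("side",f2,.09)])
for c in("top","side"):
  g=grab_frame(c)
  for n,z in(("pan_near_top",.055),("pan_far_top",.069),("foot_a",.055)):
    print(c,n,[(round(r["score"],2),L(pix2w(g,r["centre"],z)).round(3)) for r in tip_of(c,n)[:2]])
print(get_state()["clock"])
save({"img":cv2.resize(np.vstack([f["img"][110:280,200:440],f2["img"][130:300,200:440]]),None,fx=1.7,fy=1.7,interpolation=2)},"p2.png")
E
```

```text
[ 0.2 -2.5  1.2]
[(0.58, array([-0.074, -0.018])), (0.57, array([ 0.072, -0.116])), (0.52, array([0.012, 0.051])), (0.52, array([-0.074,  0.345]))]
[(0.78, array([-0.06 , -0.006])), (0.61, array([ 0.074, -0.132]))]
top pan_near_top [(0.79, array([-0.071, -0.009]))]
top pan_far_top [(0.73, array([ 0.07 , -0.005]))]
top foot_a [(0.94, array([-0.075, -0.029])), (0.72, array([ 0.072, -0.114]))]
side pan_near_top [(0.68, array([0.01 , 0.071])), (0.64, array([-0.068,  0.   ]))]
side pan_far_top [(0.94, array([ 0.068, -0.005]))]
side foot_a [(0.77, array([ 0.079, -0.147])), (0.58, array([-0.073, -0.024]))]
12.2667
```

View pics/p2.png

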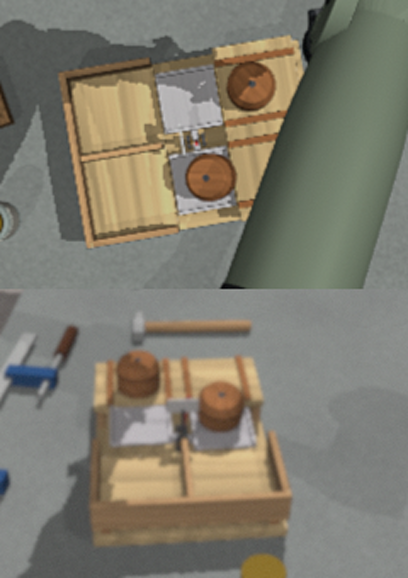

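The near foot's crown dot sits off its outline centre, towards +y, so it is still hung on the deck edge about 12 mm short. I'll push it again, then push the far foot.

```bash
python3 - <<'E'
from m import *
x=-.071
movep(P3(x,-.15,.2),rot(1)); movep(P3(x,-.11,.1),rot(1)); move_l(P3(x,-.11,.081),.1)
move_l(P3(x,-.06,.081),.12)
move_l(P3(x,-.039,.081),.04); sleep(.2)
print(get_state()["contact_force"].round(1))
move_l(P3(x,-.12,.081),.15); move_l(P3(x,-.17,.2),.25)
f=grab_frame("side")
x=.073
movep(P3(x,-.19,.2),rot(1))
f=grab_frame("top");print([ (a,L(b).round(3)) for a,b,c in feet("top",f,.098)])
f2=grab_frame("side");print([ (a,L(b).round(3)) for a,b,c in feet("side",f2,.09)])
move_l(P3(x,-.19,.081),.12)
move_l(P3(x,-.066,.081),.05)
move_l(P3(x-.002,-.042,.081),.04); sleep(.2)
print(get_state()["contact_force"].round(1))
move_l(P3(x,-.12,.081),.15); move_l(P3(x,-.19,.2),.25)
sleep(1.5)
g=grab_frame("top");print([ (a,L(b).round(3)) for a,b,c in feet("top",g,.098)])
g2=grab_frame("side");print([ (a,L(b).round(3)) for a,b,c in feet("side",g2,.09)])
print(get_state()["clock"])
c=lambda i,r:i["img"][r:r+170,200:430]
save({"img":cv2.resize(np.vstack([np.hstack([c(f,110),c(f2,130)]),np.hstack([c(g,110),c(g2,130)])]),None,fx=1.7,fy=1.7,interpolation=2)},"p3.png")
E
```

```text
[-0.3 -1.4 -0.2]
[(0.75, array([ 0.07 , -0.114]))]
[(0.98, array([-0.059,  0.007])), (0.65, array([ 0.078, -0.109]))]
[ 0.9 -1.6  0.4]
[(0.96, array([-0.066, -0.002])), (0.76, array([ 0.068, -0.016]))]
[(0.81, array([-0.062,  0.009])), (0.78, array([ 0.071, -0.009]))]
25.2417
```

View pics/p3.png

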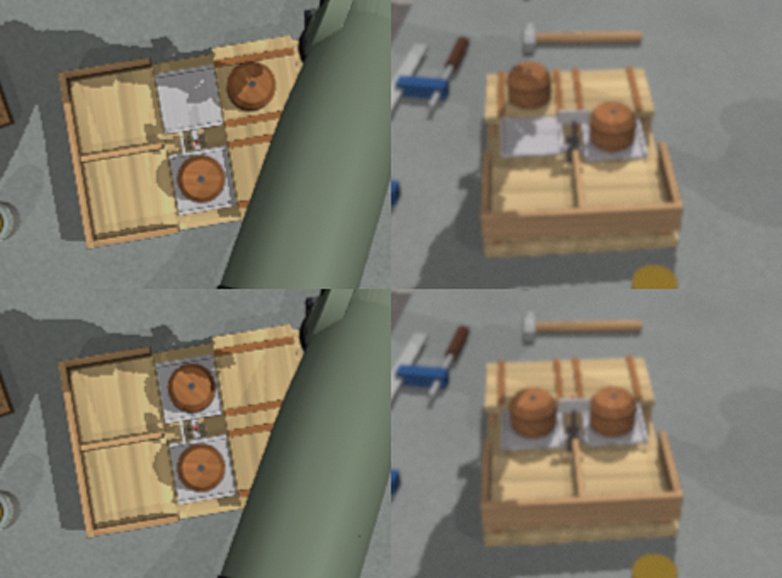

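Both feet are now upright, with their dots central. The near pan still looks low, but the far foot sits about 8 mm short and could be touching the deck edge. I'll nudge it 7 mm further, let it settle and read the pointer.

```bash
python3 - <<'E'
from m import *
x=.072
movep(P3(x,-.11,.1),rot(1)); move_l(P3(x,-.11,.081),.1)
move_l(P3(x,-.06,.081),.12)
move_l(P3(x,-.035,.081),.04); sleep(.2)
print(get_state()["contact_force"].round(1))
move_l(P3(x,-.12,.081),.15); move_l(P3(x,-.19,.2),.25)
sleep(2.5)
g=grab_frame("top");print([ (a,L(b).round(3)) for a,b,c in feet("top",g,.1)])
print("ptr",[(n,[(round(r["score"],2),np.round(r["centre"],1)) for r in tip_of("top",n)[:2]]) for n in("foot_a","pan_near_top","pan_far_top")])
g2=grab_frame("side");print([ (a,L(b).round(3)) for a,b,c in feet("side",g2,.09)])
print("ptr",[(n,[(round(r["score"],2),np.round(r["centre"],1)) for r in tip_of("side",n)[:2]]) for n in("foot_a","pan_near_top","pan_far_top")])
print(get_state()["clock"])
s0=cv2.imread("pics/side0.png")[:,:,::-1]
c=lambda i,r,a:i[r:r+80,a:a+110]
np.save("g.npy",np.stack([g["img"],g2["img"]]))
save({"img":cv2.resize(np.vstack([np.hstack([c(s0,165,252),c(g2["img"],165,252)]),np.hstack([c(cv2.imread("pics/top0.png")[:,:,::-1],150,260),c(g["img"],150,260)])]),None,fx=3.6,fy=3.6,interpolation=2)},"p4.png")
E
```

```text
[ 0.8 -1.2  0.1]
[(0.84, array([0.064, 0.   ])), (0.73, array([-0.067, -0.004]))]
ptr [('foot_a', [(0.7, array([310.9, 170. ])), (0.65, array([316.5, 215.6]))]), ('pan_near_top', [(0.56, array([318.4, 215.4])), (0.31, array([309.6, 169.2]))]), ('pan_far_top', [(0.8, array([307.5, 167.2]))])]
[(0.96, array([-0.063,  0.01 ])), (0.76, array([0.068, 0.011]))]
ptr [('foot_a', [(0.98, array([328. , 211.1])), (0.94, array([284. , 212.9]))]), ('pan_near_top', [(0.77, array([331.3, 210.3]))]), ('pan_far_top', [(0.54, array([280.6, 211.9]))])]
32.1167
```

View pics/p4.png

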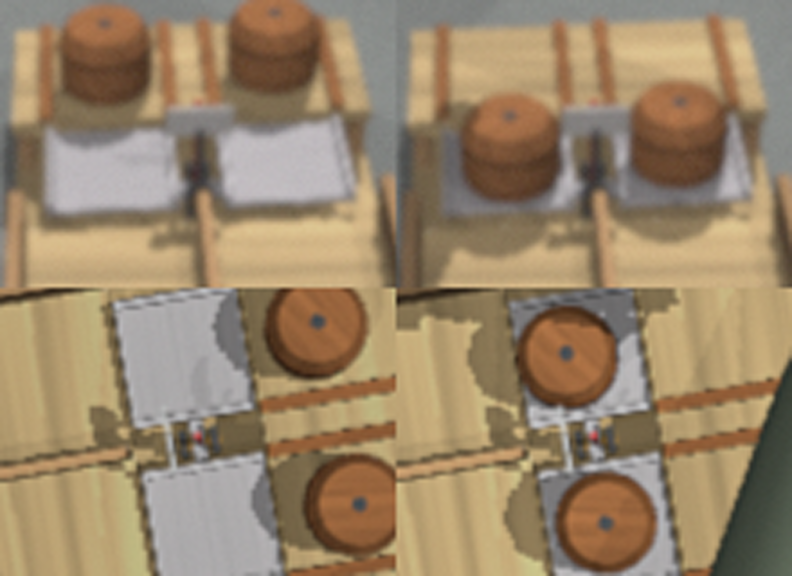

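```bash
python3 - <<'E'
import numpy as np,cv2
g=np.load("g.npy"); p2=cv2.imread("pics/p2.png")[:,:,::-1]
p2=cv2.resize(p2,(240,340),interpolation=cv2.INTER_AREA)
t0,s0=[cv2.imread(f"pics/{n}0.png")[:,:,::-1] for n in("top","side")]
def full(c,r):
    o=np.zeros((400,640,3),np.uint8); o[r:r+170,200:440]=c; return o
def red(i,x0,x1,y0,y1):
    w=i[y0:y1,x0:x1].astype(float); m=np.clip(w[...,0]-1.0*w[...,1]-40,0,None)*(w[...,2]>.6*w[...,1])
    yy,xx=np.mgrid[y0:y1,x0:x1]
    return round(m.sum()),((m*xx).sum()/m.sum()).round(2),((m*yy).sum()/m.sum()).round(2)
for n,T,Sd in(("start",t0,s0),("near only",full(p2[:170],110),full(p2[170:],130)),("both",g[0],g[1])):
    print(n,"top",red(T,305,325,184,200),"side",red(Sd,297,318,190,200))
E
```

```text
start top (149, np.float64(314.55), np.float64(190.7)) side (162, np.float64(304.54), np.float64(191.33))
near only top (143, np.float64(315.1), np.float64(193.97)) side (141, np.float64(306.53), np.float64(191.56))
both top (183, np.float64(314.56), np.float64(190.55)) side (108, np.float64(303.98), np.float64(191.42))
```

```bash
python3 - <<'E'
from m import *
def red(i,x0,x1,y0,y1):
    w=i[y0:y1,x0:x1].astype(float); m=np.clip(w[...,0]-1.0*w[...,1]-40,0,None)*(w[...,2]>.6*w[...,1])
    yy,xx=np.mgrid[y0:y1,x0:x1]; return (m*xx).sum()/m.sum(),(m*yy).sum()/m.sum()
for i in range(8):
    t=grab_frame("top")["img"]; s=grab_frame("side")["img"]
    if i==0: A=np.zeros((2,400,640,3))
    A+=np.stack([t,s])/8
    print(np.round([*red(t,305,325,184,200),*red(s,297,318,190,200)],2))
m=A.astype(np.uint8); np.save("g.npy",m)
print(np.round([*red(A[0],305,325,184,200),*red(A[1],297,318,190,200)],2),get_state()["clock"])
g=m[1]; s0=cv2.imread("pics/side0.png")[:,:,::-1]
c=lambda i:i[170:240,255:360]
save({"img":cv2.resize(np.vstack([c(s0),c(g)]),None,fx=4,fy=4,interpolation=2)},"p5.png")
E
```

```text
[314.56 190.56 303.67 191.44]
[314.57 190.56 303.94 191.39]
[314.56 190.55 303.81 191.43]
[314.56 190.56 304.06 191.35]
[314.56 190.55 304.13 191.45]
[314.57 190.55 303.8  191.36]
[314.56 190.55 303.67 191.37]
[314.56 190.55 304.05 191.49]
[314.56 190.56 303.88 191.42] 32.9167
```

View pics/p5.png

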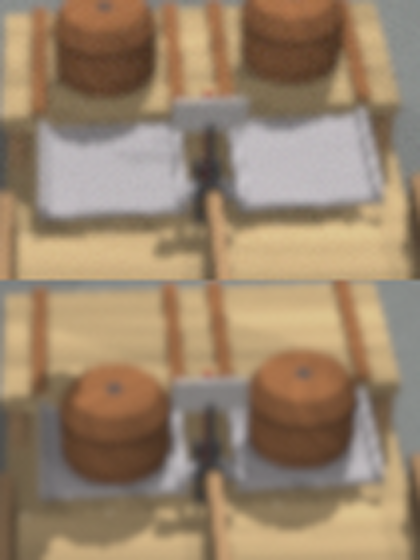

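All three indicators agree that the far pan is slightly lower: the pointer leans that way by −0.15 px in the top view and −0.66 px in the side view, and its front corner is about 0.5 px lower. I'll push the far foot on into the tray.

```bash
python3 - <<'E'
from m import *
x=.070
movep(P3(x,-.11,.1),rot(1)); move_l(P3(x,-.11,.081),.1)
move_l(P3(x,-.045,.081),.12)
move_l(P3(x,.025,.081),.05)
move_l(P3(x,.084,.081),.04); sleep(.2)
print(get_state()["contact_force"].round(1))
move_l(P3(x,.055,.083),.12); move_l(P3(x,.03,.2),.2); movep(P3(x,-.2,.22),rot(1))
sleep(1.5)
g=grab_frame("top");print([ (a,L(b).round(3)) for a,b,c in feet("top",g,.09)])
g2=grab_frame("side");print([ (a,L(b).round(3)) for a,b,c in feet("side",g2,.085)])
print("tip",[(round(r["score"],2),L(pix2w(g2,r["centre"],.05)).round(3)) for r in tip_of("side","foot_a")[:2]],get_state()["clock"])
c=lambda i,r:i["img"][r:r+130,220:400]
save({"img":cv2.resize(np.hstack([c(g,120),c(g2,150)]),None,fx=2.2,fy=2.2,interpolation=2)},"p6.png")
E
```

```text
[ 0.1 -2.3  2.1]
[(0.78, array([-0.071, -0.003])), (0.7, array([0.062, 0.109]))]
[(0.88, array([-0.067,  0.009])), (0.84, array([0.07 , 0.136]))]
tip [(0.93, array([-0.06 ,  0.005])), (0.75, array([0.065, 0.108]))] 41.7083
```

View pics/p6.png

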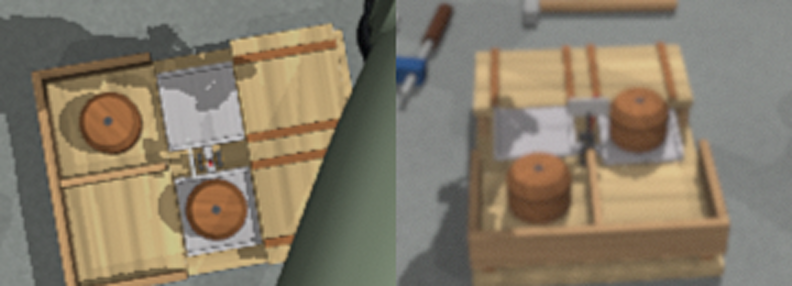

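The far foot stands upright in the tray, clear of the pan (top crop at (110,123), y about 0.115 m). The near foot stands centred on its pan at (216,210).

```bash
python3 -c "
from cell import *
print(sign_off())"
```

```text
the job is handed in; nothing more can be done
None
```

I judged the far-lane foot to be the heavier, though only by a few grams on a small pointer lean; it is now upright in the tray, the lighter foot stands in the middle of the near pan, and the job is handed in (no verdict was returned).

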